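# Open the safety-capped oil bottle for the pawns

## Robot

A 6-joint arm with a two-finger parallel gripper is mounted at the origin on the work surface. World frame = base frame: x ahead of the robot, y to its left, z up, the work surface at z = 0. Lengths are in m, angles in rad, forces in N, time in s.
With the tool pointing down it reaches from about 0.35 to 0.775 m from the base axis. Payload 5.5 kg.
Tool frame: the origin (TCP) lies midway between the tips of the shut fingers; the grasp point (between the pads) lies 19 mm behind it; z points along the fingers, y is the line along which they close (so a half turn about z gives the same grasp; the last joint's range is limited). The gripper opens to 85 mm and grips with 20 to 120 N. Pads are 22 mm wide; open, the fingers measure 114 mm over their backs; the gripper's body (76 mm by 85 mm) begins 54 mm behind the grasp point. The pads swing forward as they close: fully open they stand 13 mm farther back than shut.
Start: joints at [1.13, 0.313, 0.046, 1.304, 0, 1.431], TCP at [0.17, 0.549, 0.231] pointing down, gripper open.
Joint ranges: [-2.76, 2.76], [-0.86, 1.69], [-1.03, 1.26], [-2.2, 2.34], [-1.47, 1.5], [-3.14, 3.14]. Speed limits (rad/s): [2.57, 2.57, 3.14, 3.14, 3.14, 3.14].

## Interface

Orientations are given as a unit quaternion [w, x, y, z].
In Python, from workcell import env gives the robot as it stands. The module is installed in compiled form; this text tells all that it offers.
- The arm moves only by the tool servo_tool, never from a script. Its argument "increments" is a list of rows, each an object of numbers: "grip": the closure, from 0 (fully open) to 1 (shut); "x", "y", "z": the shift along the tool's x, y, z in mm; "roll": the turn about the tool's z in degrees. In form: [{"grip": .., "x": .., "y": .., "z": .., "roll": ..}, ...]. A call has 1 to 5 rows; each row shifts and turns the commanded pose from where the row before left it, along the tool's axes as they then stand; what a row does not reach is not made up. A row lasts 1/12 s, in which the tool goes at most 41.7 mm and 7.16 degrees, less where a joint would pass 70% of its speed; a pose out of reach is approached as far as the arm can. A call is refused whole if a number of a shift passes 41.7 or a number of a turn 7.16, either way. A call with a gripper value outside its range is refused whole. The fingers move at their own pace and stop on an object; "grip_force" is the grip in N (left out, the last holds). Time passes only in rows, so rows that do not move let the fingers close. It gives the time, the measured TCP pose, the force, the opening and the grip force at its end, in the units of the state.
- env.get_state(): the state, without advancing time (a new reading comes with each control period).
- env.read_camera(name): name is "scene" or "top"; returns the picture (480x640x3 uint8, red, green, blue); there is no depth.
- env.get_calibration(name): a dict with "vertical_fov" (degrees; the focal length in pixels is half the picture's height over the tangent of half this angle, whatever the lens; pixels are square), "cx", "cy" (the principal point, pixels), "rvec" (rotation vector, rad) and "tvec" (3), from world to camera coordinates, as OpenCV has them. Camera axes: x right, y down, z forward; pixel columns grow to the right and rows downward; lengths in m; the calibration is good to about 2 mm. A picture is of the moment at which its call begins. get_calibration takes no time and is no camera call.
- env.hand_in(): hands the job in; it is judged then, once.
The state is a dict: "clock": time; "joint_pos": joint angles; "qvel": joint speeds; "tau": joint torques, N m; "tcp_pos": TCP position; "orientation": TCP orientation; "wrist_force": force on the tool from outside, world axes, zero at the start; "ft_torque": the same for the moment, N m; "finger_gap": finger opening in m; "grip_force": force on a finger pad.
Only numpy, scipy, OpenCV 4.12 (cv2) and the standard library are available. Lean on these libraries where they do the work, as an engineer would, in place of code of your own. Each camera call takes 0.05 s, during which the arm holds its last target. There are 200 camera calls.

## Task

The new ash pawns are waiting to be oiled: lift the loose cover plate off its pins on the bottle housing and lay it down flat on the slate beside the housing, without dropping it, then let go of it. Then push the bottle's white safety cap down, twist it about a quarter turn anticlockwise while it is pressed, and lift it off, leaving the bottle standing in its collar and not moving the pawns, cup or saucer. Finish still holding the cap: keep it gripped, upright and still, about 5 to 10 cm straight above the open bottle, and do not put it down.

Things in the scene. Friction and masses are not known exactly. Their poses are not given: they have to be found in the camera images.
- housing: galvanised bottle guard bolted to the table: tray 156 x 156 mm, floor 3 mm; cheeks 130 mm high on own +y and -y sides, 150 mm apart inside, folded out at the top into 24 mm flanges (198 mm over both); front and back walls 45 mm high. Amid each flange, 87 mm from centre along own y, a pin 8 mm thick, 11 mm tall. Origin: centre of underside, z up
- collar (a point): middle of the tray floor, 3 mm above the table, where the bottle's foot stands; around it a fixed square steel collar, 64.5 mm inside, 27 mm tall, keeps the bottle from turning but not from being pulled up; axes as the housing's
- cover: loose galvanised cover plate, 156 mm (own x) x 198 mm (own y) x 5 mm, about 0.45 kg, lying on the flanges with its two 12 mm holes over the pins: comes off straight up (lift 11 mm or more). Origin: centre of its underside, 130 mm above the table at the start; z up; axes start parallel to the housing's
- cover_handle (a point): middle of the cover's dark steel bar handle: round bar 10 mm thick, 80 mm long, along the cover's own x, its centre 35 mm above the cover's underside (30 mm above the plate's top); axes as the cover's
- bottle: square amber glass oil bottle, 62 x 62 mm, shoulders from 72 to 86 mm, neck 25 mm thick, mouth 108 mm above its foot, about 0.3 kg, standing loose in the housing's collar. Origin: centre of its foot, 3 mm above the table; z up
- bottle_mouth (a point): centre of the bottle's mouth, 108 mm above its foot (111 mm above the table), under the cap at the start
- cap: round white ribbed push-and-turn safety cap with three red marks on top, 45 mm across, 25 mm high, 45 g. Locked at the start: its two inner lugs are held by a spring up in notches under two lugs of the neck. Origin: centre of the underside of its rim, 99 mm above the table (96 above the bottle's foot) when locked; z up; x axis starts along the bottle's x
- cap_top (a point): centre of the cap's flat top, 124 mm above the table when locked, 6 mm below the cover. Pushed down over 3.5 mm (travel ends at 6.5; spring 6 N at rest, 11 N at the end) the cap turns anticlockwise seen from above, not clockwise; clear to lift from about 45 to 135 degrees, best 80 to 90. Let up there, the spring raises it 3 mm
- board: finishing board carrying the pawns, 170 mm (own x) x 120 mm x 14 mm, green-topped wood, fixed to the table. Origin: centre of its underside
- saucer: white porcelain saucer, 140 mm across, 16 mm high, a bystander. Origin: centre of its underside
- cup: blue ceramic coffee cup standing on the saucer, 78 mm across, 72 mm high, with a handle, a bystander. Origin: centre of its underside
- pawn1: turned ash pawn, 28 mm across the foot, 50 mm high, standing on the finishing board (top 14 mm above the table), a bystander. Origin: centre of its foot
- pawn2: turned ash pawn, 28 mm across the foot, 50 mm high, standing on the finishing board (top 14 mm above the table), a bystander. Origin: centre of its foot
- pawn3: turned ash pawn, 28 mm across the foot, 50 mm high, standing on the finishing board (top 14 mm above the table), a bystander. Origin: centre of its foot
- pawn4: turned ash pawn, 28 mm across the foot, 50 mm high, standing on the finishing board (top 14 mm above the table), a bystander. Origin: centre of its foot
- pawn5: turned ash pawn, 28 mm across the foot, 50 mm high, standing on the finishing board (top 14 mm above the table), a bystander. Origin: centre of its foot
- pawn6: turned ash pawn, 28 mm across the foot, 50 mm high, standing on the finishing board (top 14 mm above the table), a bystander. Origin: centre of its foot
There are look-alikes about, which are no part of the job. Of the things like the bottle, leave any that is green or red; of the rest the larger one is meant.

How it is judged:
By the outcome, as a careful person would: the job done as asked, in the order asked, and still so for the second after the job is handed in, while the arm keeps its last pose, push and grip.
It also fails if it takes over 64 s, if anything falls off the work surface, if the arm or the gripper's body presses on something with over 40 N, if the wrist force passes 120 N, or if a joint passes its speed limit or range.

## Working session

There is one attempt and no reset: what is moved stays moved. The work goes in short steps, Python scripts to look and compute and a tool call to move; the robot and the scene stay as the last step left them, time stands still between calls to the robot, and variables do not carry over. Pictures are saved under pics/ and viewed, at most 10 in all, crops included, and the job is handed in when it is done.

Besides the shell and the picture viewer there is one more tool, called after ">>>" as name([rows], argument=value, ...), one row to a line, values as JSON. servo_tool: Moves the arm, as the interface text tells. Its arguments: {"type":"object","properties":{"increments":{"type":"array"},"grip_force":{"type":"number"}},"required":["increments"]}

```bash
mkdir -p pics
cat > h.py <<'E'
import numpy as np, cv2
from workcell import env
def cal(n):
    c=env.get_calibration(n); f=240/np.tan(np.radians(c["vertical_fov"])/2)
    K=np.array([[f,0,c["cx"]],[0,f,c["cy"]],[0,0,1]]); R=cv2.Rodrigues(np.array(c["rvec"],float))[0]
    return K,R,np.array(c["tvec"],float).ravel()
def ray(n,px,z):
    K,R,t=cal(n); d=R.T@np.linalg.inv(K)@np.array([px[0],px[1],1.]); o=-R.T@t
    return o+d*(z-o[2])/d[2]
def proj(n,P):
    K,R,t=cal(n); q=K@(R@np.array(P,float)+t); return q[:2]/q[2]
def snap(n,f):
    im=cv2.cvtColor(env.read_camera(n),cv2.COLOR_RGB2BGR); cv2.imwrite(f"pics/{f}.png",im); return im
E
python3 - <<'E'
from h import *
for n in("top","scene"):
    snap(n,n+"0"); K,R,t=cal(n); print(n,K[0,0],env.get_calibration(n).keys(),-R.T@t)
print(env.get_state())
E
```

```text
top 445.7321387535334 dict_keys(['vertical_fov', 'cx', 'cy', 'rvec', 'tvec']) [0.32582744 0.06600848 1.11538653]
scene 589.9594513519347 dict_keys(['vertical_fov', 'cx', 'cy', 'rvec', 'tvec']) [ 1.42862827 -0.29494006  0.739508  ]
{'clock': 0.1, 'joint_pos': array([ 1.13036345e+00,  3.13935748e-01,  4.51269358e-02,  1.30358609e+00,
       -5.29241738e-05,  1.43121227e+00]), 'qvel': array([-1.18594569e-03, -4.32799348e-03,  3.51876837e-03,  3.01611285e-06,
        5.61483499e-04, -1.13691637e-03]), 'tau': array([ 3.80303187e-03, -4.81726134e+01,  2.99241954e+01,  1.27677227e-02,
       -1.55328541e-05, -2.52599580e-05]), 'tcp_pos': array([0.17021909, 0.54877239, 0.23050613]), 'orientation': array([-2.03207259e-04,  1.49857692e-01,  9.88707253e-01, -7.73476839e-04]), 'wrist_force': array([-0.52357392, -0.48368023, -0.64029439]), 'ft_torque': array([ 0.00455508, -0.0228071 ,  0.0143662 ]), 'grip_force': 0.0, 'finger_gap': 0.08535593652122143}
```

View pics/top0.png

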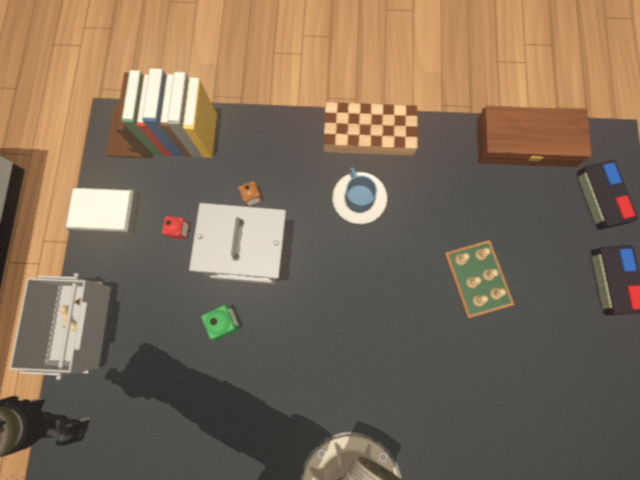

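View pics/scene0.png

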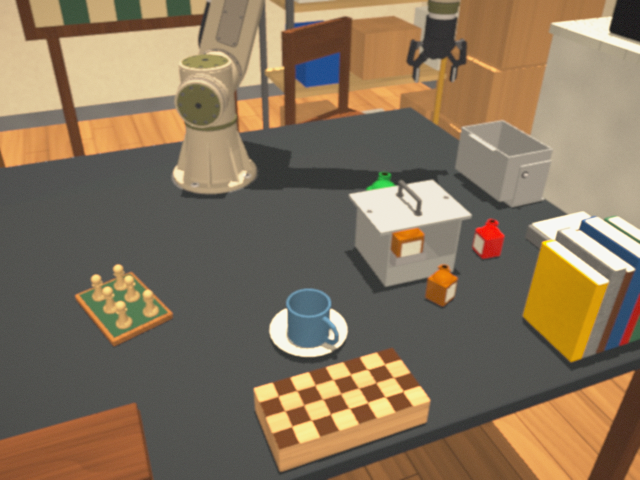

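The scene shows the housing with its cover and handle at scene (410,200) and top (240,240). Bottle-like things in the scene view:
- green at (383,182)
- red at (488,240)
- small amber at (442,287)
- larger amber inside the housing at (408,242)

The amber one in the housing is the larger non-green, non-red one, so it fits. I'll confirm it in a crop and measure the cover.

Run:
```python
from h import *
s=cv2.imread("pics/scene0.png"); t=cv2.imread("pics/top0.png")
a=cv2.resize(s[160:320,340:520],None,fx=2.2,fy=2.2,interpolation=cv2.INTER_CUBIC)
b=cv2.resize(t[170:300,170:310],(396,352),interpolation=cv2.INTER_CUBIC); cv2.imwrite("pics/crop1.png",np.hstack([a[:352],b]))
hsv=cv2.cvtColor(t,cv2.COLOR_BGR2HSV)
sub=np.zeros(t.shape[:2],np.uint8); sub[195:290,180:300]=1
m=((hsv[...,2]>150)&(hsv[...,1]<40)).astype(np.uint8)*sub
n,l,st,c=cv2.connectedComponentsWithStats(m); i=1+np.argmax(st[1:,4]); print(st[i],c[i])
hull=cv2.convexHull(np.argwhere(l==i)[:,::-1].astype(np.float32))
W=np.array([ray("top",p[0],.135)[:2] for p in hull],np.float32)
r=cv2.minAreaRect(W*1000); print(r)
ap=cv2.approxPolyDP(hull,5,True)[:,0]; 
for p in ap: print(p,ray("top",p,.135))
for p in [(199,236),(277,243)]: print("pin",ray("top",p,.141))
d=((hsv[...,2]<110)).astype(np.uint8); d[:212]=0;d[268:]=0;d[:,:215]=0;d[:,255:]=0
q=np.argwhere(d)[:,::-1].astype(np.float32); rr=cv2.minAreaRect(q); print("handle px",rr)
for p in cv2.boxPoints(rr): print(ray("top",p,.165))
print(ray("top",rr[0],.165))
for px in [(320,295),(360,195),(333,197)]: print(px,ray("top",px,0))
```

```text
[ 189  203   97   80 6202] [237.85020961 242.03885843]
((529.64111328125, 279.802001953125), (200.60614013671875, 170.070556640625), 87.62822723388672)
[285. 210.] [0.60869017 0.17723457 0.135     ]
[278. 276.] [0.45634974 0.18268311 0.135     ]
[271. 282.] [0.44235601 0.19719905 0.135     ]
[189. 269.] [0.46301524 0.38152908 0.135     ]
[200. 203.] [0.61667352 0.3736037  0.135     ]
pin [0.53771675 0.36561397 0.141     ]
pin [0.52954564 0.18936598 0.141     ]
handle px ((238.06138610839844, 238.5825653076172), (2.9680771827697754, 37.62474822998047), 8.365885734558105)
[0.48940722 0.27761359 0.165     ]
[0.57317567 0.27314576 0.165     ]
[0.57248205 0.26657622 0.165     ]
[0.48874695 0.27116507 0.165     ]
[0.53056006 0.272146   0.165     ]
(320, 295) [0.43149642 0.09074661 0.        ]
(360, 195) [ 0.69723386 -0.00126549  0.        ]
(333, 197) [0.68860132 0.06921538 0.        ]
```

View pics/crop1.png

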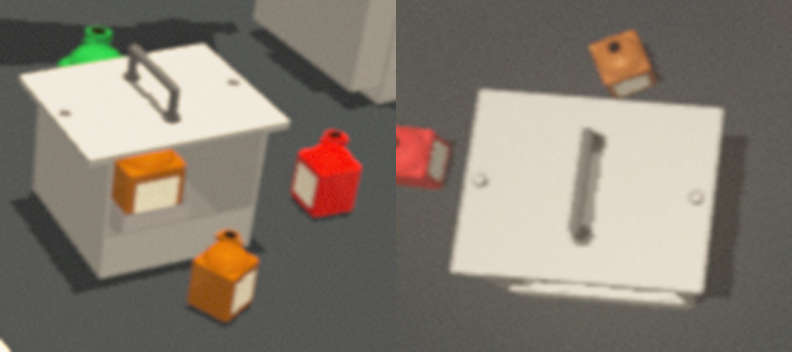

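The crop confirms it: the larger amber bottle (with white label) stands in the housing under the cover at scene (408,242). The small amber one stands outside. The pins at top (199,236) and (277,243) come out 176 mm apart (174 expected). That puts the centre at (0.534, 0.278) with yaw -2.7°. Approaching now.

>>> servo_tool([
  {"grip": 0,"x": 0,"y": 0,"z": 0,"roll": -6.6},
  {"grip": 0,"x": 0,"y": 0,"z": 0,"roll": -6.6},
  {"grip": 0,"x": 0,"y": 0,"z": 0,"roll": -6.6},
  {"grip": 0,"x": -25,"y": -20,"z": 0,"roll": 0},
  {"grip": 0,"x": -25,"y": -20,"z": 0,"roll": 0},
])

```text
clock: 0.52
tcp_pos: [0.2214, 0.5115, 0.2306]
orientation: [-0.0, -0.024, 1.0, -0.0]
wrist_force: [-0.2, 0.2, -0.7]
finger_gap: 0.0856
grip_force: 0.0
```

>>> servo_tool([
  {"grip": 0,"x": -25,"y": -20,"z": 0,"roll": 0},
  {"grip": 0,"x": -25,"y": -20,"z": 0,"roll": 0},
  {"grip": 0,"x": -25,"y": -20,"z": 0,"roll": 0},
  {"grip": 0,"x": -25,"y": -20,"z": 0,"roll": 0},
  {"grip": 0,"x": -25,"y": -20,"z": 0,"roll": 0},
])

```text
clock: 0.93
tcp_pos: [0.3523, 0.4159, 0.2309]
orientation: [-0.0, -0.022, 1.0, -0.0]
wrist_force: [0.7, -0.1, -0.3]
finger_gap: 0.085
grip_force: 0.0
```

>>> servo_tool([
  {"grip": 0,"x": -25,"y": -20,"z": 0,"roll": 0},
  {"grip": 0,"x": -25,"y": -20,"z": 0,"roll": 0},
  {"grip": 0,"x": -25,"y": -20,"z": 0,"roll": 0},
  {"grip": 0,"x": -25,"y": -20,"z": 0,"roll": 0},
  {"grip": 0,"x": 0,"y": 0,"z": 0,"roll": 0},
])

```text
clock: 1.35
tcp_pos: [0.4591, 0.3385, 0.2305]
orientation: [0.001, -0.02, 1.0, -0.001]
wrist_force: [0.7, 1.1, -0.3]
finger_gap: 0.0855
grip_force: 0.0
```

```bash
cat >> h.py <<'E'
from scipy.spatial.transform import Rotation as Ro
def st():
    s=env.get_state(); q=s["orientation"]; R=Ro.from_quat([q[1],q[2],q[3],q[0]]).as_matrix()
    print("t",round(s["clock"],2),"tcp",s["tcp_pos"].round(4),"yaw_y",round(np.degrees(np.arctan2(R[1,1],R[0,1])),2),"z",R[:,2].round(3),"j",s["joint_pos"].round(2),"F",s["wrist_force"].round(1),"gap",round(s["finger_gap"],4),"gf",s["grip_force"])
    return s["tcp_pos"],R
def go(target,yaw=None):
    p,R=st(); d=R.T@(np.array(target)-p)*1000; print("tool shift mm",d.round(1), "roll", None if yaw is None else round(np.degrees(np.arctan2(R[1,1],R[0,1]))-yaw,2))
E
python3 - <<'E'
from h import *
go([.534,.277,.146],92.7)
E
```

```text
t 1.35 tcp [0.4591 0.3385 0.2305] yaw_y 92.25 z [ 0.001 -0.001 -1.   ] j [ 0.5   0.3   0.03  1.3  -0.    0.46] F [ 0.7  1.1 -0.3] gap 0.0855 gf 0.0
tool shift mm [-72.3 -64.3  84.6] roll -0.45
```

Run:
```python
from h import *
for s in(-1,1):
    P=np.array([.534,.277,.165])+s*.04*np.array([.9989,-.047,0]); print(proj("scene",P),proj("top",P))
print(ray("scene",(398.5,184),.168),ray("scene",(420,201.5),.168))
```

```text
[398.94131393 182.52004556] [233.46955159 254.85064855]
[417.12378405 200.80637874] [238.47108495 219.37479035]
[0.50426559 0.27190907 0.168     ] [0.58281171 0.27598197 0.168     ]
```

>>> servo_tool([
  {"grip": 0,"x": -25,"y": -20,"z": 0,"roll": 0},
  {"grip": 0,"x": -25,"y": -22,"z": 0,"roll": 0},
  {"grip": 0,"x": -22,"y": -22,"z": 0,"roll": -0.45},
  {"grip": 0,"x": 0,"y": 0,"z": 0,"roll": 0},
])

```text
clock: 1.68
tcp_pos: [0.5332, 0.2778, 0.2303]
orientation: [0.0, -0.024, 1.0, -0.001]
wrist_force: [-0.1, 0.7, -0.1]
finger_gap: 0.0854
grip_force: 0.0
```

>>> servo_tool([
  {"grip": 0,"x": 0,"y": -2.5,"z": 28,"roll": 0},
  {"grip": 0,"x": 0,"y": 0,"z": 28,"roll": 0},
  {"grip": 0,"x": 0,"y": 0,"z": 20,"roll": 0},
  {"grip": 0,"x": 0,"y": 0,"z": 8,"roll": 0},
  {"grip": 0.5,"x": 0,"y": 0,"z": 0,"roll": 0},
], grip_force=25)

```text
clock: 2.1
tcp_pos: [0.5277, 0.2782, 0.1447]
orientation: [-0.003, -0.026, 1.0, -0.001]
wrist_force: [-0.1, -0.1, -0.1]
finger_gap: 0.0753
grip_force: 0.0
```

>>> servo_tool([
  {"grip": 1,"x": 0,"y": 0,"z": 0,"roll": 0},
  {"grip": 1,"x": 0,"y": 0,"z": 0,"roll": 0},
  {"grip": 1,"x": 0,"y": 0,"z": 0,"roll": 0},
  {"grip": 1,"x": 0,"y": 0,"z": 0,"roll": 0},
  {"grip": 1,"x": 0,"y": 0,"z": 0,"roll": 0},
], grip_force=25)

```text
clock: 2.52
tcp_pos: [0.5304, 0.279, 0.1484]
orientation: [0.001, -0.026, 1.0, 0.001]
wrist_force: [-0.6, 7.8, 1.0]
finger_gap: 0.0125
grip_force: 3.6
```

Run:
```python
from h import *
st()
```

```text
t 2.52 tcp [0.5304 0.279  0.1484] yaw_y 93.02 z [ 0.002  0.001 -1.   ] j [ 0.35  0.39 -0.04  1.13  0.    0.3 ] F [-0.6  7.8  1. ] gap 0.0125 gf 3.617592751979828
```

>>> servo_tool([
  {"grip": 1,"x": 0,"y": 3,"z": 0,"roll": 0},
  {"grip": 1,"x": -2,"y": 0,"z": 0,"roll": 0},
  {"grip": 1,"x": 0,"y": 0,"z": 0,"roll": 0},
  {"grip": 1,"x": 0,"y": 0,"z": 0,"roll": 0},
], grip_force=80)

```text
clock: 2.85
tcp_pos: [0.53, 0.2804, 0.1486]
orientation: [-0.001, -0.026, 1.0, -0.001]
wrist_force: [-7.2, -4.8, 9.9]
finger_gap: 0.0074
grip_force: 77.5
```

Run:
```python
from h import *
st()
```

```text
t 2.85 tcp [0.53   0.2804 0.1486] yaw_y 92.92 z [-0.002 -0.002 -1.   ] j [ 0.35  0.4  -0.04  1.14 -0.    0.3 ] F [-7.2 -4.8  9.9] gap 0.0074 gf 77.45462536811829
```

>>> servo_tool([
  {"grip": 1,"x": 2,"y": -1,"z": -3,"roll": 0},
  {"grip": 1,"x": 0,"y": 0,"z": -4,"roll": 0},
  {"grip": 1,"x": 0,"y": 0,"z": -4,"roll": 0},
  {"grip": 1,"x": 0,"y": 0,"z": 0,"roll": 0},
])

```text
clock: 3.18
tcp_pos: [0.5312, 0.2808, 0.1589]
orientation: [0.001, -0.026, 1.0, 0.0]
wrist_force: [4.3, 0.5, -5.7]
finger_gap: 0.0072
grip_force: 77.0
```

Run:
```python
from h import *
st(); im=snap("scene","s1"); cv2.imwrite("pics/s1c.png",cv2.resize(im[100:320,330:540],None,fx=2.5,fy=2.5))
st()
```

```text
t 3.18 tcp [0.5312 0.2808 0.1589] yaw_y 93.01 z [ 0.003  0.    -1.   ] j [ 0.35  0.39 -0.02  1.16 -0.    0.3 ] F [ 4.3  0.5 -5.7] gap 0.0072 gf 76.96812987327576
t 3.23 tcp [0.531  0.2807 0.1587] yaw_y 93.01 z [ 0.002  0.    -1.   ] j [ 0.35  0.39 -0.02  1.16 -0.    0.3 ] F [ 3.6  0.8 -5. ] gap 0.0074 gf 76.9912326335907
```

View pics/s1c.png

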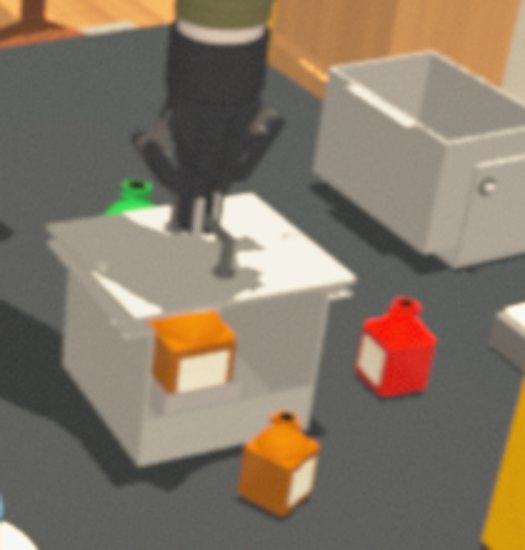

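The cover is lifted cleanly off its pins and held level. I'll carry it to (0.48, 0.055), on the -y side of the housing and clear of the saucer.

>>> servo_tool([
  {"grip": 1,"x": 0,"y": 0,"z": -12,"roll": 0},
  {"grip": 1,"x": 0,"y": 0,"z": -16,"roll": 0},
  {"grip": 1,"x": 0,"y": 0,"z": -16,"roll": 0},
  {"grip": 1,"x": 2,"y": -8,"z": -12,"roll": 0},
  {"grip": 1,"x": 4,"y": -15,"z": -4,"roll": 0},
])

```text
clock: 3.65
tcp_pos: [0.5254, 0.258, 0.2202]
orientation: [0.001, -0.028, 1.0, 0.001]
wrist_force: [1.0, -0.9, -4.5]
finger_gap: 0.007
grip_force: 78.6
```

>>> servo_tool([
  {"grip": 1,"x": 6.3,"y": -22,"z": 0,"roll": 0},
  {"grip": 1,"x": 6.3,"y": -22,"z": 0,"roll": 0},
  {"grip": 1,"x": 6.3,"y": -22,"z": 0,"roll": 0},
  {"grip": 1,"x": 6.3,"y": -22,"z": 0,"roll": 0},
  {"grip": 1,"x": 6.3,"y": -22,"z": 0,"roll": 0},
])

```text
clock: 4.07
tcp_pos: [0.4976, 0.1436, 0.2177]
orientation: [-0.001, -0.026, 1.0, -0.0]
wrist_force: [0.3, -0.4, -3.6]
finger_gap: 0.0072
grip_force: 78.6
```

>>> servo_tool([
  {"grip": 1,"x": 6.3,"y": -22,"z": 0,"roll": 0},
  {"grip": 1,"x": 6.3,"y": -22,"z": 0,"roll": 0},
  {"grip": 1,"x": 6.3,"y": -22,"z": 0,"roll": 0},
  {"grip": 1,"x": 6,"y": -18,"z": 0,"roll": 0},
  {"grip": 1,"x": 3,"y": -8,"z": 0,"roll": 0},
])

```text
clock: 4.48
tcp_pos: [0.4741, 0.0497, 0.2178]
orientation: [-0.001, -0.025, 1.0, -0.0]
wrist_force: [-0.3, -0.6, -3.5]
finger_gap: 0.0068
grip_force: 78.6
```

>>> servo_tool([
  {"grip": 1,"x": 0,"y": 0,"z": 0,"roll": 0},
  {"grip": 1,"x": 0,"y": 0,"z": 0,"roll": 0},
])

```text
clock: 4.65
tcp_pos: [0.4756, 0.0519, 0.2181]
orientation: [-0.0, -0.026, 1.0, 0.0]
wrist_force: [-0.1, -0.7, -3.6]
finger_gap: 0.0071
grip_force: 78.6
```

Run:
```python
from h import *
go([.48,.055,.03],93)
im=snap("top","t2"); st(); cv2.imwrite("pics/t2c.png",cv2.resize(im[170:330,180:400],None,fx=3.5,fy=3.5))
```

```text
t 4.65 tcp [0.4756 0.0519 0.2181] yaw_y 92.93 z [-0.     0.001 -1.   ] j [-0.06  0.13 -0.22  1.22  0.   -0.11] F [-0.1 -0.7 -3.6] gap 0.0071 gf 78.61868262290955
tool shift mm [ -4.6   2.7 188.1] roll -0.07
t 4.7 tcp [0.476  0.0524 0.2182] yaw_y 92.99 z [-0.     0.001 -1.   ] j [-0.06  0.13 -0.22  1.22  0.   -0.11] F [ 0.6 -0.4 -4.5] gap 0.0073 gf 78.62391471862793
```

View pics/t2c.png

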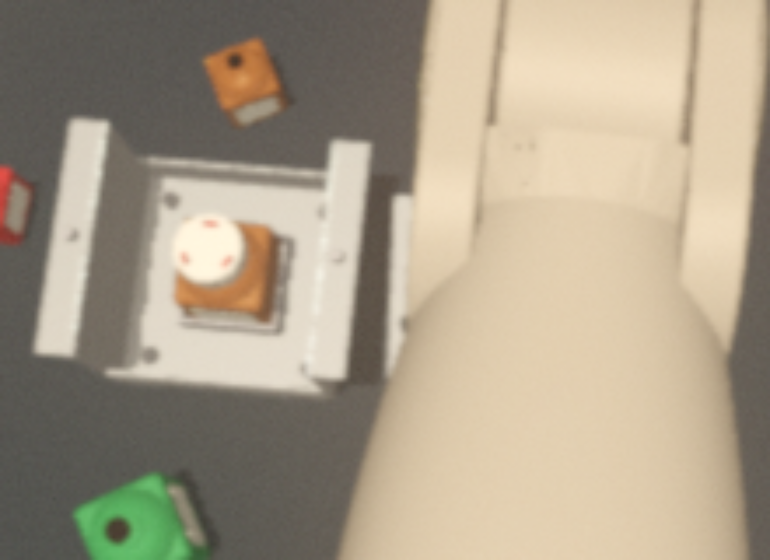

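The picture shows the cap on the bottle at top about (240,241), with the tray open. The cover is over the placing spot. Lowering it now.

>>> servo_tool([
  {"grip": 1,"x": 0,"y": 0,"z": 15,"roll": 0},
  {"grip": 1,"x": 0,"y": 0,"z": 30,"roll": 0},
  {"grip": 1,"x": 0,"y": 0,"z": 30,"roll": 0},
  {"grip": 1,"x": 0,"y": 0,"z": 30,"roll": 0},
  {"grip": 1,"x": 0,"y": 0,"z": 30,"roll": 0},
])

```text
clock: 5.12
tcp_pos: [0.4765, 0.0535, 0.0821]
orientation: [0.0, -0.027, 1.0, 0.0]
wrist_force: [-0.0, -0.5, -4.5]
finger_gap: 0.0071
grip_force: 78.8
```

>>> servo_tool([
  {"grip": 1,"x": 0,"y": 0,"z": 25,"roll": 0},
  {"grip": 1,"x": 0,"y": 0,"z": 15,"roll": 0},
  {"grip": 1,"x": 0,"y": 0,"z": 8,"roll": 0},
  {"grip": 1,"x": 0,"y": 0,"z": 5,"roll": 0},
  {"grip": 1,"x": 0,"y": 0,"z": 0,"roll": 0},
])

```text
clock: 5.53
tcp_pos: [0.4762, 0.053, 0.0298]
orientation: [-0.0, -0.027, 1.0, 0.0]
wrist_force: [-0.1, -0.1, -3.9]
finger_gap: 0.0074
grip_force: 78.5
```

Run:
```python
from h import *
st()
t=cv2.imread("pics/t2.png"); h=cv2.cvtColor(t,cv2.COLOR_BGR2HSV)
m=((h[...,2]>190)).astype(np.uint8); z=np.zeros_like(m); z[228:254,226:253]=m[228:254,226:253]
n,l,s,c=cv2.connectedComponentsWithStats(z); i=1+np.argmax(s[1:,4]); print(s[i],c[i])
ct=cv2.findContours((l==i).astype(np.uint8),0,1)[0]; (u,v),r=cv2.minEnclosingCircle(max(ct,key=len)); print(u,v,r)
print(ray("top",(u,v),.124),ray("top",c[i],.124),"rad mm",r*(1.115-.124)/445.7*1000)
# pins now seen directly, tops z .141
for p in [(72/3.5+180,235/3.5+170),(338/3.5+180,257/3.5+170)]: print(p,ray("top",p,.141))
```

```text
t 5.53 tcp [0.4762 0.053  0.0298] yaw_y 93.08 z [-0.001  0.    -1.   ] j [-0.06  0.29 -0.52  0.76  0.   -0.11] F [-0.1 -0.1 -3.9] gap 0.0074 gf 78.52449774742126
[226 228  27  26 566] [237.33392226 238.99293286]
239.0 240.5 18.034788131713867
[0.5350219  0.27850004 0.124     ] [0.53836108 0.28261252 0.124     ] rad mm 40.099786938587485
(200.57142857142858, 237.14285714285714) [0.53525211 0.36179968 0.141     ]
(276.57142857142856, 243.42857142857144) [0.5285245  0.19025525 0.141     ]
```

>>> servo_tool([
  {"grip": 1,"x": 0,"y": 0,"z": 5,"roll": 0},
  {"grip": 1,"x": 0,"y": 0,"z": 3,"roll": 0},
  {"grip": 1,"x": 0,"y": 0,"z": 2,"roll": 0},
  {"grip": 1,"x": 0,"y": 0,"z": 0,"roll": 0},
])

```text
clock: 5.87
tcp_pos: [0.4766, 0.0524, 0.0205]
orientation: [0.0, -0.026, 1.0, 0.0]
wrist_force: [0.2, 0.5, -3.8]
finger_gap: 0.007
grip_force: 78.6
```

>>> servo_tool([
  {"grip": 1,"x": 0,"y": 0,"z": 1,"roll": 0},
  {"grip": 1,"x": 0,"y": 0,"z": 0,"roll": 0},
])

```text
clock: 6.03
tcp_pos: [0.4767, 0.0523, 0.0196]
orientation: [0.0, -0.026, 1.0, 0.0]
wrist_force: [0.6, 0.1, -3.7]
finger_gap: 0.0074
grip_force: 78.7
```

>>> servo_tool([
  {"grip": 1,"x": 0,"y": 0,"z": 1,"roll": 0},
  {"grip": 1,"x": 0,"y": 0,"z": 1,"roll": 0},
  {"grip": 1,"x": 0,"y": 0,"z": 0,"roll": 0},
])

```text
clock: 6.28
tcp_pos: [0.4768, 0.0523, 0.0186]
orientation: [0.001, -0.026, 1.0, -0.0]
wrist_force: [-3.5, -0.5, 7.1]
finger_gap: 0.0068
grip_force: 80.3
```

>>> servo_tool([
  {"grip": 1,"x": 0,"y": 0,"z": 0.5,"roll": 0},
  {"grip": 1,"x": 0,"y": 0,"z": 0,"roll": 0},
])

```text
clock: 6.45
tcp_pos: [0.4768, 0.0523, 0.0185]
orientation: [0.001, -0.026, 1.0, -0.0]
wrist_force: [-6.1, -0.4, 12.5]
finger_gap: 0.0069
grip_force: 80.7
```

The plate is down, since the force has turned upward at the expected height. Releasing.

>>> servo_tool([
  {"grip": 1,"x": 0,"y": 0,"z": -1,"roll": 0},
  {"grip": 0.6,"x": 0,"y": 0,"z": 0,"roll": 0},
  {"grip": 0,"x": 0,"y": 0,"z": 0,"roll": 0},
  {"grip": 0,"x": 0,"y": 0,"z": 0,"roll": 0},
  {"grip": 0,"x": 0,"y": 0,"z": 0,"roll": 0},
], grip_force=30)

```text
clock: 6.87
tcp_pos: [0.4766, 0.0524, 0.0178]
orientation: [0.0, -0.026, 1.0, 0.0]
wrist_force: [0.2, -0.4, 0.9]
finger_gap: 0.0552
grip_force: 0.0
```

>>> servo_tool([
  {"grip": 0,"x": 0,"y": 0,"z": 0,"roll": 0},
  {"grip": 0,"x": 0,"y": 0,"z": -15,"roll": 0},
  {"grip": 0,"x": 0,"y": 0,"z": -35,"roll": 0},
  {"grip": 0,"x": 0,"y": 0,"z": -40,"roll": 0},
  {"grip": 0,"x": 0,"y": 0,"z": -40,"roll": 0},
])

```text
clock: 7.28
tcp_pos: [0.4753, 0.0525, 0.1486]
orientation: [-0.001, -0.026, 1.0, 0.0]
wrist_force: [1.8, 0.7, -0.3]
finger_gap: 0.0856
grip_force: 0.0
```

>>> servo_tool([
  {"grip": 0,"x": 0,"y": 0,"z": -40,"roll": 0},
  {"grip": 0,"x": 0,"y": 0,"z": -30,"roll": 0},
  {"grip": 0,"x": 0,"y": 0,"z": 0,"roll": 0},
])

```text
clock: 7.53
tcp_pos: [0.4799, 0.0522, 0.2246]
orientation: [0.006, -0.026, 1.0, -0.0]
wrist_force: [0.7, 0.2, 1.0]
finger_gap: 0.0852
grip_force: 0.0
```

Run:
```python
from h import *
go([.533,.278,.2],93)
print("cap",ray("top",(239.7,241.1),.124))
a=snap("scene","s3"); b=snap("top","t3")
# red marks centroid on the cap
h=cv2.cvtColor(b,cv2.COLOR_BGR2HSV); m=(((h[...,0]<8)|(h[...,0]>172))&(h[...,1]>60)).astype(np.uint8); z=np.zeros_like(m); z[228:256,224:256]=m[228:256,224:256]
n,l,s,c=cv2.connectedComponentsWithStats(z)
for i in range(1,n): print(s[i],c[i],ray("top",c[i],.124))
cv2.imwrite("pics/s3c.png",np.hstack([cv2.resize(a[130:330,290:510],(400,364)),cv2.resize(b[150:330,180:380],(400,364))]))
```

```text
t 7.53 tcp [0.4799 0.0522 0.2246] yaw_y 93.02 z [ 0.011 -0.001 -1.   ] j [-0.06  0.13 -0.21  1.22  0.   -0.11] F [0.7 0.2 1. ] gap 0.0852 gf 0.0
tool shift mm [-64.6 222.7  25. ] roll 0.02
cap [0.5336977  0.27678093 0.124     ]
```

View pics/s3c.png

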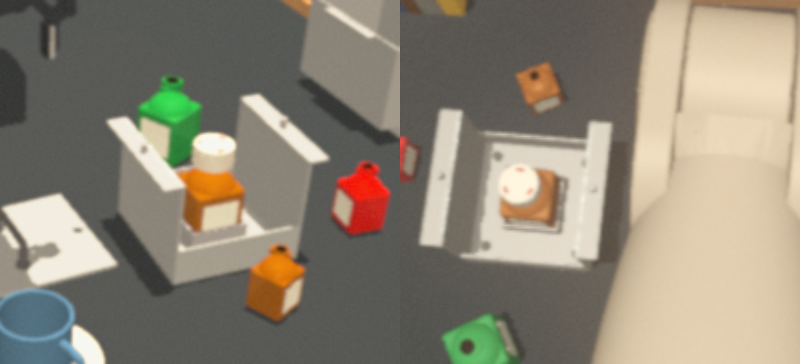

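The cover lies flat on the slate, with its handle up. The cap is at top (239.7,241.1), which gives (0.534, 0.277). Moving over the cap.

>>> servo_tool([
  {"grip": 0,"x": -9,"y": 25,"z": 0,"roll": 0},
  {"grip": 0,"x": -9,"y": 32,"z": 0,"roll": 0},
  {"grip": 0,"x": -9,"y": 32,"z": 0,"roll": 0},
  {"grip": 0,"x": -9,"y": 32,"z": 0,"roll": 0},
  {"grip": 0,"x": -9,"y": 32,"z": 0,"roll": 0},
])

```text
clock: 8.05
tcp_pos: [0.5122, 0.2087, 0.2154]
orientation: [-0.002, -0.026, 1.0, -0.0]
wrist_force: [0.7, 0.4, -0.7]
finger_gap: 0.0854
grip_force: 0.0
```

>>> servo_tool([
  {"grip": 0,"x": -9,"y": 32,"z": 0,"roll": 0},
  {"grip": 0,"x": -9,"y": 25,"z": 0,"roll": 0},
  {"grip": 0,"x": -2,"y": 12,"z": 0,"roll": 0},
  {"grip": 0,"x": 0,"y": 0,"z": 0,"roll": 0},
  {"grip": 0,"x": 0,"y": 0,"z": 0,"roll": 0},
])

```text
clock: 8.47
tcp_pos: [0.5285, 0.2773, 0.2159]
orientation: [-0.002, -0.027, 1.0, -0.001]
wrist_force: [-0.2, -0.6, 0.3]
finger_gap: 0.085
grip_force: 0.0
```

Run:
```python
from h import *
print(ray("scene",(407.7,206.9),.124))
go([.533,.278,.093],93)
```

```text
[0.52798824 0.28471751 0.124     ]
t 8.47 tcp [0.5285 0.2773 0.2159] yaw_y 93.08 z [-0.003 -0.002 -1.   ] j [ 0.35  0.36  0.08  1.29 -0.    0.3 ] F [-0.2 -0.6  0.3] gap 0.085 gf 0.0
tool shift mm [ -5.    0.6 122.9] roll 0.08
```

Run:
```python
from h import *
b=cv2.imread("pics/t3.png").astype(int); a=cv2.imread("pics/s3.png").astype(int)
# top: red marks = R-G high, within cap, bright
for n,im,(y0,y1,x0,x1),c in(("top",b,(228,254,228,252),(239.7,241)),("scene",a,(200,214,394,422),(407,207))):
    d=im[...,2]-im[...,1]; w=np.zeros_like(d); w[y0:y1,x0:x1]=d[y0:y1,x0:x1]
    if n=="top":
        yy,xx=np.mgrid[:480,:640]; w[(xx-c[0])**2+(yy-c[1])**2>8.5**2]=0
    m=((w>(40 if n=="top" else 45))&(im[...,0]>60)&(im.min(2)>90)).astype(np.uint8)
    k,l,s,cc=cv2.connectedComponentsWithStats(m,connectivity=8)
    for i in range(1,k):
        if s[i,4]>1: print(n,s[i,4],cc[i].round(1),ray(n,cc[i],.124).round(4))
for r in range(204,222,3): print(r," ".join(str(v) for v in a[r,388:428].min(1)))
print()
for r in range(229,254,3): print(r," ".join(str(v) for v in b[r,226:254,0]))
```

```text
top 6 [240.  233.5] [0.5515 0.2777 0.124 ]
top 4 [232.2 243.2] [0.5279 0.2933 0.124 ]
top 4 [244.5 244. ] [0.5275 0.2653 0.124 ]
scene 2 [412.5 204. ] [0.5211 0.3    0.124 ]
204 52 52 52 51 52 57 55 55 56 79 115 161 198 222 232 236 237 237 238 236 235 229 213 183 165 152 139 122 101 89 91 99 111 117 118 120 121 121 122 121
207 49 48 44 46 48 44 54 85 143 201 224 217 214 231 240 242 242 242 242 242 242 242 241 239 237 238 241 242 240 225 182 134 119 118 121 119 119 119 121 119
210 45 40 44 45 47 43 59 91 142 190 226 237 241 241 242 242 242 243 242 242 242 242 242 242 242 242 242 242 243 241 226 176 132 119 122 119 119 116 121 121
213 43 42 42 43 43 43 68 95 133 152 157 165 179 200 218 229 235 238 238 240 235 223 194 190 206 223 226 223 211 183 156 134 123 120 119 121 120 119 119 119
216 41 38 42 43 45 55 73 108 137 151 151 154 160 164 164 163 166 170 171 172 170 171 169 167 166 164 161 163 158 156 147 130 119 121 118 120 118 121 122 120
219 49 55 64 71 79 86 94 112 134 150 153 156 157 158 161 162 165 167 170 168 169 168 165 163 160 160 160 158 158 151 140 128 122 120 118 121 121 119 1
[... 299 characters left out ...]
 211 212 217 221 222 221 214 190 139 89 77 81 84 83
238 198 200 200 207 217 222 222 222 222 222 222 223 224 222 223 222 223 223 223 223 222 218 195 143 93 73 72 81
241 198 200 201 210 219 218 214 217 222 222 221 222 223 222 223 222 222 222 223 223 222 219 200 159 112 85 73 73
244 200 200 202 207 212 202 169 168 201 220 222 222 223 221 223 222 217 201 170 162 188 194 168 130 104 84 71 72
247 199 200 198 189 167 172 202 217 221 222 223 222 222 223 222 223 222 216 211 202 180 149 121 99 83 75 74 69
250 198 198 196 174 125 88 83 105 132 161 176 179 182 181 175 160 153 148 135 125 112 96 83 77 75 70 75 75
253 201 200 193 168 117 93 87 81 76 70 73 77 77 79 80 81 78 75 75 76 79 73 74 70 78 78 87 86
```

>>> servo_tool([
  {"grip": 0,"x": -6,"y": 2,"z": 20,"roll": 0},
  {"grip": 0,"x": 0,"y": 0,"z": 30,"roll": 0},
  {"grip": 0,"x": 0,"y": 0,"z": 30,"roll": 0},
  {"grip": 0,"x": 0,"y": 0,"z": 20,"roll": 0},
  {"grip": 0,"x": 0,"y": 0,"z": 0,"roll": 0},
])

```text
clock: 8.88
tcp_pos: [0.5316, 0.2767, 0.1126]
orientation: [-0.005, -0.025, 1.0, -0.002]
wrist_force: [-0.4, -0.5, -1.3]
finger_gap: 0.0853
grip_force: 0.0
```

Run:
```python
from h import *
go([.5345,.279,.093],93)
```

```text
t 8.88 tcp [0.5316 0.2767 0.1126] yaw_y 92.9 z [-0.009 -0.004 -1.   ] j [ 0.35  0.43 -0.09  1.07 -0.    0.3 ] F [-0.4 -0.5 -1.3] gap 0.0853 gf 0.0
tool shift mm [-3.1  2.2 19.5] roll -0.1
```

>>> servo_tool([
  {"grip": 0,"x": -1,"y": 1,"z": 14,"roll": 0},
  {"grip": 0,"x": 0,"y": 0,"z": 7,"roll": 0},
  {"grip": 0.3,"x": 0,"y": 0,"z": 0,"roll": 0},
  {"grip": 0.6,"x": 0,"y": 0,"z": 0,"roll": 0},
  {"grip": 1,"x": 0,"y": 0,"z": 0,"roll": 0},
], grip_force=20)

```text
clock: 9.3
tcp_pos: [0.537, 0.2807, 0.0981]
orientation: [0.001, -0.026, 1.0, 0.0]
wrist_force: [0.1, -0.7, -0.0]
finger_gap: 0.0516
grip_force: 0.0
```

>>> servo_tool([
  {"grip": 1,"x": 0,"y": 0,"z": 0,"roll": 0},
  {"grip": 1,"x": 0,"y": 0,"z": 0,"roll": 0},
])

```text
clock: 9.47
tcp_pos: [0.5371, 0.2806, 0.0982]
orientation: [0.001, -0.026, 1.0, -0.0]
wrist_force: [-0.2, -2.7, 4.6]
finger_gap: 0.0445
grip_force: 22.2
```

Run:
```python
from h import *
go([.5345,.279,.093],93)
```

```text
t 9.47 tcp [0.5371 0.2806 0.0982] yaw_y 93.0 z [ 0.002 -0.    -1.   ] j [ 0.35  0.44 -0.1   1.03 -0.    0.3 ] F [-0.2 -2.7  4.6] gap 0.0445 gf 22.2121010965202
tool shift mm [ 2.7 -1.5  5.2] roll 0.0
```

The cap is gripped at its 45 mm diameter. I'll reopen and turn the hand 90° so closing also centres x, then grip about 6 mm lower.

>>> servo_tool([
  {"grip": 0.15,"x": 0,"y": -1,"z": 0,"roll": 0},
  {"grip": 0.15,"x": 0,"y": 0,"z": 0,"roll": 0},
  {"grip": 0.15,"x": 0,"y": 0,"z": 0,"roll": 0},
  {"grip": 0.15,"x": 2,"y": 0,"z": 0,"roll": 6},
  {"grip": 0.15,"x": 0,"y": 0,"z": 0,"roll": 7},
])

```text
clock: 9.88
tcp_pos: [0.534, 0.2799, 0.0966]
orientation: [-0.0, 0.089, 0.996, 0.0]
wrist_force: [0.2, -0.2, -0.0]
finger_gap: 0.0723
grip_force: 0.0
```

>>> servo_tool([
  {"grip": 0.15,"x": 0,"y": 0,"z": 0,"roll": 7},
  {"grip": 0.15,"x": 0,"y": 0,"z": 0,"roll": 7},
  {"grip": 0.15,"x": 0,"y": 0,"z": 0,"roll": 7},
  {"grip": 0.15,"x": 0,"y": 0,"z": 0,"roll": 7},
  {"grip": 0.15,"x": 0,"y": 0,"z": 0,"roll": 7},
])

```text
clock: 10.3
tcp_pos: [0.5342, 0.28, 0.0966]
orientation: [-0.0, 0.385, 0.923, 0.0]
wrist_force: [-0.4, 0.5, 0.0]
finger_gap: 0.0729
grip_force: 0.0
```

>>> servo_tool([
  {"grip": 0.15,"x": 0,"y": 0,"z": 0,"roll": 7},
  {"grip": 0.15,"x": 0,"y": 0,"z": 0,"roll": 7},
  {"grip": 0.15,"x": 0,"y": 0,"z": 0,"roll": 7},
  {"grip": 0.15,"x": 0,"y": 0,"z": 0,"roll": 7},
  {"grip": 0.15,"x": 0,"y": 0,"z": 0,"roll": 7},
])

```text
clock: 10.72
tcp_pos: [0.5343, 0.28, 0.0966]
orientation: [-0.0, 0.645, 0.764, -0.0]
wrist_force: [1.3, -0.6, 0.4]
finger_gap: 0.0725
grip_force: 0.0
```

>>> servo_tool([
  {"grip": 0.15,"x": 0,"y": 0,"z": 3,"roll": 7},
  {"grip": 0.15,"x": 0,"y": 0,"z": 3,"roll": 0},
  {"grip": 0.15,"x": 0,"y": 0,"z": 0,"roll": 0},
  {"grip": 0.15,"x": 0,"y": 0,"z": 0,"roll": 0},
])

```text
clock: 11.05
tcp_pos: [0.5341, 0.2798, 0.0904]
orientation: [-0.0, 0.687, 0.727, -0.0]
wrist_force: [-0.2, -0.1, 0.4]
finger_gap: 0.0726
grip_force: 0.0
```

Run:
```python
from h import *
go([.535,.2797,.092],3)
```

```text
t 11.05 tcp [0.5341 0.2798 0.0904] yaw_y 3.2 z [-0.001 -0.    -1.   ] j [ 0.35  0.44 -0.12  1.01  0.    1.86] F [-0.2 -0.1  0.4] gap 0.0726 gf 0.0
tool shift mm [-0.1  0.9 -1.6] roll 0.2
```

>>> servo_tool([
  {"grip": 0.6,"x": 0,"y": 0,"z": 0,"roll": 0},
  {"grip": 1,"x": 0,"y": 0,"z": 0,"roll": 0},
  {"grip": 1,"x": 0,"y": 0,"z": 0,"roll": 0},
  {"grip": 1,"x": 0,"y": 0,"z": 0,"roll": 0},
  {"grip": 1,"x": 0,"y": 0,"z": 0,"roll": 0},
], grip_force=20)

```text
clock: 11.47
tcp_pos: [0.5349, 0.2799, 0.0911]
orientation: [0.0, 0.688, 0.726, 0.0]
wrist_force: [1.0, -0.8, 0.5]
finger_gap: 0.0447
grip_force: 21.1
```

>>> servo_tool([
  {"grip": 1,"x": 0,"y": 0,"z": 0,"roll": 0},
])

```text
clock: 11.55
tcp_pos: [0.5348, 0.2798, 0.0911]
orientation: [0.0, 0.688, 0.726, 0.0]
wrist_force: [1.1, 0.7, 0.9]
finger_gap: 0.0452
grip_force: 21.1
```

Well centred now. Tightening the grip and pressing down.

>>> servo_tool([
  {"grip": 1,"x": 0,"y": 0,"z": 0,"roll": 0},
  {"grip": 1,"x": 0,"y": 0,"z": 0,"roll": 0},
  {"grip": 1,"x": 0,"y": 0,"z": 2,"roll": 0},
  {"grip": 1,"x": 0,"y": 0,"z": 2,"roll": 0},
  {"grip": 1,"x": 0,"y": 0,"z": 1.5,"roll": 0},
], grip_force=70)

```text
clock: 11.97
tcp_pos: [0.5354, 0.2799, 0.0866]
orientation: [0.001, 0.688, 0.725, 0.001]
wrist_force: [0.1, -1.2, 9.7]
finger_gap: 0.0437
grip_force: 71.4
```

>>> servo_tool([
  {"grip": 1,"x": 0,"y": 0,"z": 0,"roll": 0},
  {"grip": 1,"x": 0,"y": 0,"z": 0,"roll": 0},
])

```text
clock: 12.13
tcp_pos: [0.5354, 0.2799, 0.0868]
orientation: [0.001, 0.688, 0.725, 0.001]
wrist_force: [0.7, -0.9, 9.2]
finger_gap: 0.0437
grip_force: 71.5
```

Run:
```python
from h import *
st()
```

```text
t 12.13 tcp [0.5354 0.2799 0.0868] yaw_y 3.01 z [ 0.003  0.001 -1.   ] j [ 0.35  0.44 -0.13  1.   -0.    1.87] F [ 0.7 -0.9  9.2] gap 0.0437 gf 71.45486460998654
```

Pressed about 4.3 mm at 9.2 N, which matches the spring. Adding 1 mm, then starting the anticlockwise twist.

>>> servo_tool([
  {"grip": 1,"x": 0,"y": 0,"z": 1,"roll": 0},
  {"grip": 1,"x": 0,"y": 0,"z": 0,"roll": -3},
  {"grip": 1,"x": 0,"y": 0,"z": 0,"roll": -6},
  {"grip": 1,"x": 0,"y": 0,"z": 0,"roll": -6},
  {"grip": 1,"x": 0,"y": 0,"z": 0,"roll": 0},
])

```text
clock: 12.55
tcp_pos: [0.5354, 0.2802, 0.0861]
orientation: [0.001, 0.586, 0.81, 0.001]
wrist_force: [0.7, 0.6, 10.5]
finger_gap: 0.0442
grip_force: 71.6
```

Run:
```python
from h import *
st(); print(env.get_state()["ft_torque"])
```

```text
t 12.55 tcp [0.5354 0.2802 0.0861] yaw_y 18.27 z [ 0.003  0.001 -1.   ] j [ 0.35  0.44 -0.13  1.    0.    1.6 ] F [ 0.7  0.6 10.5] gap 0.0442 gf 71.58832987770438
[-0.03472508  0.05078836  0.0277366 ]
```

Turning freely with little torque. Continuing to about 87°.

>>> servo_tool([
  {"grip": 1,"x": 0,"y": 0,"z": 0,"roll": -6},
  {"grip": 1,"x": 0,"y": 0,"z": 0,"roll": -6},
  {"grip": 1,"x": 0,"y": 0,"z": 0,"roll": -6},
  {"grip": 1,"x": 0,"y": 0,"z": 0,"roll": -6},
  {"grip": 1,"x": 0,"y": 0,"z": 0,"roll": -6},
])

```text
clock: 12.97
tcp_pos: [0.5353, 0.2804, 0.0861]
orientation: [0.001, 0.356, 0.935, 0.001]
wrist_force: [-0.3, 0.5, 10.3]
finger_gap: 0.0435
grip_force: 71.6
```

>>> servo_tool([
  {"grip": 1,"x": 0,"y": 0,"z": 0,"roll": -6},
  {"grip": 1,"x": 0,"y": 0,"z": 0,"roll": -6},
  {"grip": 1,"x": 0,"y": 0,"z": 0,"roll": -6},
  {"grip": 1,"x": 0,"y": 0,"z": 0,"roll": -6},
  {"grip": 1,"x": 0,"y": 0,"z": 0,"roll": -6},
])

```text
clock: 13.38
tcp_pos: [0.5354, 0.2803, 0.0861]
orientation: [0.001, 0.102, 0.995, 0.001]
wrist_force: [-0.2, 0.0, 10.5]
finger_gap: 0.0438
grip_force: 71.6
```

>>> servo_tool([
  {"grip": 1,"x": 0,"y": 0,"z": 0,"roll": -6},
  {"grip": 1,"x": 0,"y": 0,"z": 0,"roll": -5},
  {"grip": 1,"x": 0,"y": 0,"z": 0,"roll": 0},
  {"grip": 1,"x": 0,"y": 0,"z": 0,"roll": 0},
])

```text
clock: 13.72
tcp_pos: [0.5354, 0.2803, 0.0861]
orientation: [0.001, 0.008, 1.0, 0.001]
wrist_force: [-0.0, 0.0, 9.9]
finger_gap: 0.044
grip_force: 71.6
```

Run:
```python
from h import *
st(); print(env.get_state()["ft_torque"])
```

```text
t 13.72 tcp [0.5354 0.2803 0.0861] yaw_y 89.05 z [ 0.003  0.001 -1.   ] j [ 0.35  0.44 -0.13  1.    0.    0.37] F [-0.   0.   9.9] gap 0.044 gf 71.58646202646196
[-0.11575963  0.05901969  0.03988103]
```

>>> servo_tool([
  {"grip": 1,"x": 0,"y": 0,"z": -3,"roll": 0},
  {"grip": 1,"x": 0,"y": 0,"z": -3,"roll": 0},
  {"grip": 1,"x": 0,"y": 0,"z": -2,"roll": 0},
  {"grip": 1,"x": 0,"y": 0,"z": -2,"roll": 0},
  {"grip": 1,"x": 0,"y": 0,"z": 0,"roll": 0},
])

```text
clock: 14.13
tcp_pos: [0.5339, 0.2797, 0.0942]
orientation: [-0.0, 0.009, 1.0, -0.0]
wrist_force: [0.3, -0.5, -0.2]
finger_gap: 0.0438
grip_force: 71.0
```

>>> servo_tool([
  {"grip": 1,"x": 0,"y": 0,"z": -3,"roll": 0},
  {"grip": 1,"x": 0,"y": 0,"z": -3,"roll": 0},
  {"grip": 1,"x": 0,"y": 0,"z": 0,"roll": 0},
])

```text
clock: 14.38
tcp_pos: [0.5342, 0.2797, 0.1004]
orientation: [-0.0, 0.009, 1.0, -0.0]
wrist_force: [1.2, 0.6, -1.1]
finger_gap: 0.0437
grip_force: 71.1
```

Force is only about -1 N, so the bottle isn't coming along and the cap is free. Raising it so the rim is about 7 cm above the mouth.

>>> servo_tool([
  {"grip": 1,"x": 0,"y": 0,"z": -6,"roll": 0},
  {"grip": 1,"x": 0,"y": 0,"z": -12,"roll": 0},
  {"grip": 1,"x": 0,"y": 0,"z": -18,"roll": 0},
  {"grip": 1,"x": 0,"y": 0,"z": -18,"roll": 0},
  {"grip": 1,"x": -1,"y": 0,"z": -12,"roll": 0},
])

```text
clock: 14.8
tcp_pos: [0.5355, 0.2799, 0.1682]
orientation: [0.0, 0.009, 1.0, 0.0]
wrist_force: [-0.1, 0.1, -0.2]
finger_gap: 0.0436
grip_force: 71.1
```

>>> servo_tool([
  {"grip": 1,"x": 0,"y": 0,"z": -6,"roll": 0},
  {"grip": 1,"x": 0,"y": 0,"z": 0,"roll": 0},
  {"grip": 1,"x": 0,"y": 0,"z": 0,"roll": 0},
  {"grip": 1,"x": 0,"y": 0,"z": 0,"roll": 0},
  {"grip": 1,"x": 0,"y": 0,"z": 0,"roll": 0},
])

```text
clock: 15.22
tcp_pos: [0.5347, 0.2795, 0.1711]
orientation: [-0.001, 0.009, 1.0, -0.0]
wrist_force: [-1.1, 0.6, -1.1]
finger_gap: 0.0438
grip_force: 71.1
```

Run:
```python
from h import *
im=snap("scene","s5"); st(); cv2.imwrite("pics/s5c.png",cv2.resize(im[110:370,60:520],(796,450)))
```

```text
t 15.27 tcp [0.5348 0.2795 0.1712] yaw_y 89.02 z [-0.002 -0.001 -1.   ] j [0.35 0.39 0.01 1.19 0.   0.37] F [-0.5 -0.5 -0.4] gap 0.0438 gf 71.088358014822
```

View pics/s5c.png

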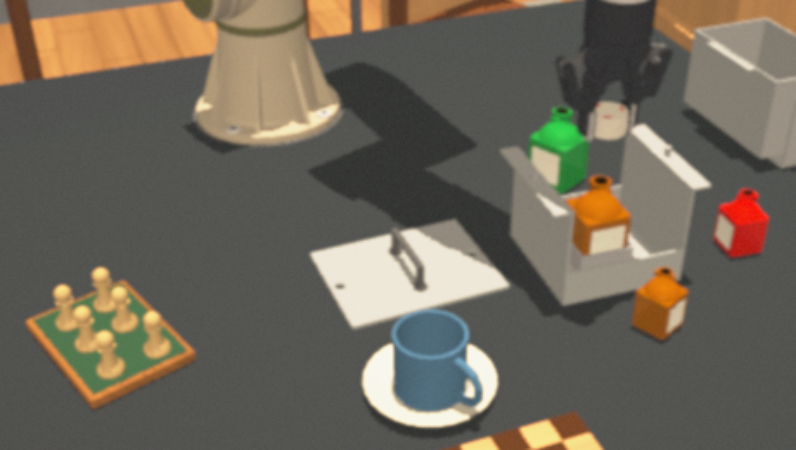

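The crop shows the white cap held upright between the fingers at (610,118), above the open bottle mouth at (600,183). The bottle is still in its collar, the cover lies flat at (410,270), and the pawns, cup and saucer look undisturbed. Handing in.

```bash
python3 -c "
from workcell import env
print(env.hand_in())"
```

```text
the job is handed in; nothing more can be done
None
```

The job is handed in: the cover lies flat on the slate beside the housing and released, the bottle stands open in its collar, and the gripper holds the cap upright about 7 cm above the mouth, with about 15 s used.

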